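Turn the glaze sample leaf

ROBOT

A 6-joint arm with a two-finger parallel gripper is mounted at the origin on the work surface. World frame = base frame: x ahead of the robot, y to its left, z up, the work surface at z = 0. Lengths are in m, angles in rad, forces in N, time in s.
With the tool pointing down it reaches from about 0.375 to 0.925 m from the base axis. Payload 5.7 kg.
Tool frame: the origin (TCP) lies midway between the tips of the shut fingers; the grasp point (between the pads) lies 19 mm behind it; z points along the fingers, y is the line along which they close (so a half turn about z gives the same grasp; the last joint's range is limited). The gripper opens to 88 mm and grips with 3 to 60 N. Pads are 20 mm wide; open, the fingers measure 115 mm over their backs; the gripper's body (75 mm by 178 mm) begins 61 mm behind the grasp point.
Start: joints at [0.987, 0.359, 1.51, -0, 1.272, -0.115], TCP at [0.271, 0.535, 0.19] pointing down, gripper open.
Joint ranges: [-2.97, 2.97], [-1.01, 2.36], [0.21, 2.38], [-0.96, 4.11], [0.2, 2.71], [-2.98, 2.98]. Speed limits (rad/s): [2.39, 2.39, 3.14, 3.14, 3.14, 3.14].

INTERFACE

Orientations are given as a unit quaternion [x, y, z, w].
In Python, from bench import move_ptp, servo_line, goto_joints, move_gripper, sleep, inverse_kinematics, capture, PlanningError, close_job, spot_in, silhouettes, current_clock, current_joint_pos, current_qvel, current_joint_torque, current_position, current_orientation, current_force, current_torque, current_finger_gap, current_grip_force gives the robot as it stands. Calls block until the motion is done:
- move_ptp(position, orientation): joint-space move of the TCP to a pose.
- servo_line(position, orientation=None, rate=0.15, contact_N=None): straight line of the TCP; orientation=None keeps the orientation; rate is the mean speed in m/s. With contact_N (N) it stops when the force on the tool has changed by that much, and returns True; else False.
- goto_joints(angles): joint-space move.
- move_gripper(opening): finger opening in m; the grip force is fixed at half the most; returns when the fingers have stopped.
- sleep(seconds).
- inverse_kinematics(position, orientation): joint angles nearest the present ones, or None.
- capture(name): name is "scene" or "top" or "wrist"; returns a dict with "image" (384x512x3 uint8, blue, green, red), "range_z" (384x512 float32, m along the optical axis (not along the pixel's ray), 0 where there is no reading), "intrinsics" (3x3 intrinsics, pixels), "k1" (the pictures are not rectified: a ray, as slopes to the right and down, at radius r is drawn at 1 + k1 r^2 times it, then the intrinsics apply), "R" (3x3) and "t" (3): a world point X has camera coordinates R X + t. Camera axes: x right, y down, z forward; pixel columns grow to the right and rows downward; lengths in m; the calibration is good to about 2 mm. A picture is of the moment at which its call begins.
A pose or a line that the arm cannot do raises PlanningError and nothing moves.
- close_job(): hands the job in; it is judged then, once.
Trained networks look in the newest picture that a camera, given by its name, has taken for a name from the list of things; names that differ only in an ending like _2 or _b are one class to them, and where a whole thing is asked for, a point or a joint stands for the part that bears it (a point fixed in the world has none). Each returns a list of dicts, best first, with "conf" (0 to 1); they miss things now and then, are a little off and sometimes report something else, mostly with a low value. They report only what shows in the picture. A call takes as long as a camera call.
- spot_in(camera, query): "xy" ([column, row] in pixels, amid what is visible of it).
- silhouettes(camera, query): "region" (384x512 bool, what is visible of it) and "xy" ([column, row] in pixels, amid what is visible of it).
Readings, each from a call of its own:
- current_clock(): time.
- current_joint_pos(): joint angles.
- current_qvel(): joint speeds.
- current_joint_torque(): joint torques, N m.
- current_position(): TCP position.
- current_orientation(): TCP orientation.
- current_force(): force on the tool from outside, world axes, zero at the start.
- current_torque(): the same for the moment, N m.
- current_finger_gap(): finger opening in m.
- current_grip_force(): force on a finger pad.
Only numpy, scipy, OpenCV 4.12 (cv2) and the standard library are available. Lean on these libraries where they do the work, as an engineer would, in place of code of your own. Each camera call takes 0.05 s, during which the arm holds its last target. There are 200 camera calls.

TASK

Turn the red-tabbed leaf of the glaze sample book over its spine, from the robot's right to its left, so that it lies fully flat on the other side with its blue tiles up. Only push it with the fingertips or the outside of the fingers: lift it from under the tab, push it over and press it down, without pinching it between the fingers and without flinging or slamming it. Leave all the other things on the table where they are and finish clear of everything.

Things in the scene. Friction and masses are not known exactly. Their poses are not given: they have to be found in the camera images.
- book: glaze sample book: heavy wooden plinth fixed to the table, 200 (along the spine) x 250 x 44 mm tall, small glazed tiles on its top on both sides of a central spine. Origin: centre of its underside. x axis along the spine, y across it, z up; turned up to 20 degrees either way about the vertical. Dark hinge blocks, 60 mm tall, stand at the spine's ends, 89 mm from its middle
- spine (a point): middle of the hinge axis, 50 mm above the table over the book's origin; same axes as the book
- leaf (a joint): angle of the leaf about the spine, in rad: 0 = lying flat on the book's -y side (the robot's right), pi/2 = standing upright, pi = lying flat on the +y side (the robot's left), where it stops. It starts flat or ajar by up to 0.3. The hinge is stiff: the leaf stays at whatever angle it is left and needs 1 to 4 N at its free edge to turn
- tab_edge (a point): middle of the outer edge of the leaf's red tab, halfway through its thickness, 150 mm from the hinge axis. The tab is 80 mm along the spine, 8 mm thick, the outermost 40 mm of the leaf; it overhangs the plinth's side by 25 mm, with free space below down to the table (46 mm when flat). Axes turn with the leaf: x along the spine, y from the edge to the hinge
- blue_face (a point): middle of the leaf's face with blue tiles, 60 mm from the hinge axis; it faces down at the start and up at the end (the other face has white and cream tiles). The whole leaf is one rigid board 8 mm thick, 150 mm along the spine, reaching 110 mm from the hinge axis, plus the 40 mm tab; 0.14 to 0.26 kg
- bowl: open brushed-steel bowl, 120 mm across, 60 mm tall; to be left alone. Origin: centre of its underside
- cup: terracotta cup, 72 mm across, 75 mm tall; to be left alone. Origin: centre of its underside
- jar: closed amber glaze jar, 64 mm across, 85 mm tall; to be left alone. Origin: centre of its underside
- vase: small white waisted vase, 68 mm across the foot, 120 mm tall; to be left alone. Origin: centre of its underside
- rib: flat wooden throwing rib, 100 x 55 x 8 mm, lying down; to be left alone. Origin: centre of its underside
- scraper: steel scraper with a handle, lying down; to be left alone. Origin: on its axis along its length
- brush: glaze brush, lying down; to be left alone. Origin: on its axis along its length

How it is judged:
On the way:
1. the leaf has been raised to upright and beyond (value of joint leaf above 1.57 rad), for 0.1 s.
At the end, for the whole second after the job is handed in: the leaf lies flat on the book's +y side (joint at least 3.06 rad, at most about 5 degrees from flat), at rest, and every bystander is within 30 mm of where it started (value of joint leaf above 3.06 rad and velocity of joint leaf between -0.05 and 0.05 rad/s and not (distance of bowl from where it was at the start of the episode above 0.03 m) and not (distance of cup from where it was at the start of the episode above 0.03 m) and not (distance of jar from where it was at the start of the episode above 0.03 m) and not (distance of vase from where it was at the start of the episode above 0.03 m) and not (distance of rib from where it was at the start of the episode above 0.03 m) and not (distance of scraper from where it was at the start of the episode above 0.03 m) and not (distance of brush from where it was at the start of the episode above 0.03 m)); the robot touches nothing.
It fails at once if the leaf is pinched: fingers press on its white and its blue side at once, over 6 N on each ((contact force between the fingers and leaf_c0 above 6 N or contact force between the fingers and leaf_c1 above 6 N) and (contact force between the fingers and leaf_c2 above 6 N or contact force between the fingers and leaf_c3 above 6 N)).
It fails at once if the leaf is flung or slammed (turns faster than 6 rad/s) (velocity of joint leaf above 6 rad/s).
It fails at once if another thing on the table is shifted, lifted or carried by more than 30 mm (distance of any of bowl, cup, jar, vase, rib, scraper, brush from where it was at the start of the episode above 0.03 m).
It also fails if it takes over 51 s, if anything falls off the work surface, if the arm or the gripper's body presses on something with over 40 N, if the wrist force passes 120 N, or if a joint passes its speed limit or range.

## Working session

There is one attempt and no reset: what is moved stays moved. The work goes in short steps, each a Python script; the robot and the scene stay as the last script left them, time stands still between calls to the robot, and variables do not carry over. Pictures are saved under pics/ and viewed, at most 10 in all, crops included, and the job is handed in when it is done.

```bash
mkdir -p pics; ls
cat > h.py <<'E'
import numpy as np, cv2
from bench import *
def pts(c, mask=None):
    z=c["range_z"]; K=c["intrinsics"]
    m=(z>0) if mask is None else (mask&(z>0))
    v,u=np.nonzero(m)
    p=cv2.undistortPoints(np.stack([u,v],1).astype(float)[:,None],K,np.array([c["k1"],0,0,0,0.]))[:,0]
    zz=z[v,u]; X=np.c_[p*zz[:,None],zz]
    return (X-c["t"])@c["R"]
E
python3 - <<'E'
from h import *
ims=[]
for n in ("scene","top"):
    c=capture(n); ims.append(c["image"])
    for q in ("book","leaf","tab_edge","bowl","cup","jar","vase","rib","scraper","brush"):
        s=silhouettes(n,q)
        if s:
            P=pts(c,s[0]["region"]); print(n,q,round(s[0]["conf"],2),np.round(s[0]["xy"]),len(P),np.median(P,0).round(3) if len(P) else '',P.min(0).round(3),P.max(0).round(3))
        else: print(n,q,None)
    P=c
    np.savez(n,**c)
cv2.imwrite("pics/a.png",cv2.resize(np.vstack(ims),(600,900))[:, :] if 0 else cv2.resize(np.hstack(ims),(800,300)))
cv2.imwrite("pics/top.png",ims[1])
print(current_clock())
E
```

```text
pics
scene book 0.77 [269. 212.] 5313 [0.582 0.026 0.046] [ 0.414 -0.253 -0.005] [0.666 0.139 0.099]
scene leaf 0.89 [257. 195.] 1797 [ 0.568 -0.047  0.07 ] [ 0.412 -0.194 -0.004] [0.642 0.018 0.099]
scene tab_edge 0.21 [351. 321.] 2226 [0.64  0.409 0.03 ] [ 0.56   0.33  -0.003] [0.718 0.478 0.064]
scene bowl 0.74 [268. 212.] 5157 [0.583 0.028 0.046] [ 0.424 -0.19  -0.004] [0.666 0.139 0.098]
scene cup 0.63 [390. 283.] 1016 [0.509 0.399 0.05 ] [ 0.471  0.363 -0.001] [0.542 0.433 0.078]
scene jar 0.65 [204. 219.] 640 [ 0.754 -0.049  0.061] [ 0.72  -0.094  0.006] [ 0.778 -0.034  0.089]
scene vase 0.67 [232. 245.] 975 [0.749 0.08  0.064] [ 0.661 -0.077 -0.001] [0.775 0.098 0.124]
scene rib None
scene scraper 0.81 [172. 144.] 425 [ 0.612 -0.549  0.003] [ 0.414 -0.603 -0.006] [ 0.694 -0.522  0.021]
scene brush 0.97 [442. 271.] 826 [0.343 0.449 0.017] [ 0.294  0.331 -0.002] [0.384 0.519 0.025]
top book 0.74 [237. 189.] 3196 [0.554 0.005 0.049] [ 0.46  -0.135 -0.01 ] [0.675 0.145 0.106]
top leaf 0.69 [250. 184.] 1232 [ 0.563 -0.052  0.074] [ 0.484 -0.135  0.038] [0.645 0.015 0.106]
top tab_edge 0.91 [250. 187.] 1244 [ 0.562 -0.051  0.074] [ 0.484 -0.135  0.002] [0.639 0.017 0.106]
top bowl 0.63 [141. 160.] 663 [0.666 0.428 0.026] [ 0.599  0.357 -0.006] [0.712 0.477 0.069]
top cup 0.86 [141. 197.] 301 [0.509 0.403 0.039] [ 0.47   0.36  -0.007] [0.54  0.429 0.081]
top jar 0.8 [258. 145.] 271 [ 0.731 -0.07   0.08 ] [ 0.71  -0.101 -0.005] [ 0.781 -0.036  0.099]
top vase 0.64 [224. 143.] 254 [0.725 0.059 0.083] [ 0.706  0.03  -0.002] [0.762 0.087 0.13 ]
top rib 0.66 [239. 188.] 3201 [0.554 0.005 0.049] [ 0.459 -0.139 -0.005] [0.68  0.139 0.106]
top scraper 0.56 [375. 178.] 437 [ 0.628 -0.555  0.007] [ 0.413 -0.598 -0.007] [ 0.69  -0.53   0.029]
top brush 0.96 [124. 238.] 391 [0.331 0.442 0.018] [ 0.29   0.324 -0.007] [0.376 0.525 0.033]
1.1
```

View pics/a.png

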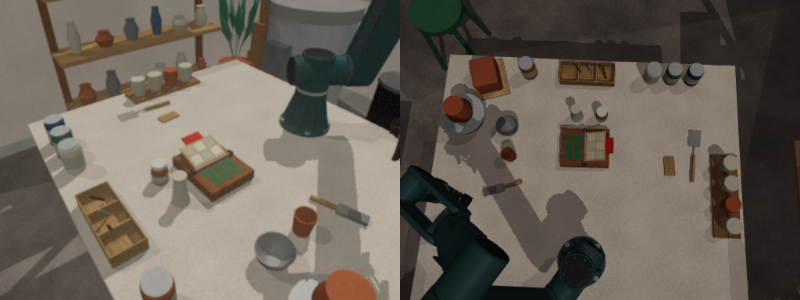

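View pics/top.png

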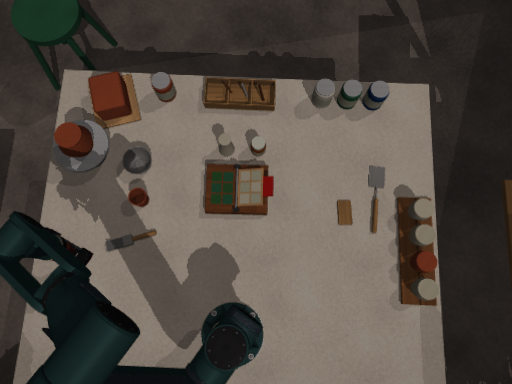

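The pictures show the book at top-image (237,189), with the leaf ajar on the right and its red tab at (268,186). The jar and vase stand just beyond it at (258,145) and (224,143). The rib is far off at (344,212). Next I fit the book's yaw and the leaf angle.

Run:
```python
from h import *
for n in ("scene","top"):
    c=dict(np.load(n+".npz")); c["k1"]=float(c["k1"])
    P=pts(c); im=c["image"].astype(int); v,u=np.nonzero(c["range_z"]>0); col=im[v,u]
    box=(abs(P[:,0]-.56)<.16)&(abs(P[:,1])<.2)
    m=box&(P[:,2]>.03)&(P[:,0]<.69)
    r=cv2.minAreaRect(P[m][:,:2].astype(np.float32)); print(n,'allrect',r)
    red=box&(col[:,2]>110)&(col[:,1]<60)&(col[:,0]<70)&(P[:,2]>.03)
    T=P[red]; print('tab',red.sum(),np.median(T,0).round(3),T.min(0).round(3),T.max(0).round(3)); print(' tabrect',cv2.minAreaRect(T[:,:2].astype(np.float32)))
    # left half top: z .035-.056
    g=box&(col[:,1]>col[:,2]+15)&(P[:,2]>.03); G=P[g]
    print('green',len(G),np.median(G,0).round(3),cv2.minAreaRect(G[:,:2].astype(np.float32)))
    # leaf plane: bright tiles
    w=box&(col.min(1)>95)&(P[:,2]>.05)&(P[:,0]<.66)&(P[:,1]<.03); L=P[w]
    A=np.c_[L[:,:2],np.ones(len(L))]; s=np.linalg.lstsq(A,L[:,2],rcond=None)[0]; print('leaf',len(L),L.mean(0).round(3),'grad',s.round(3),cv2.minAreaRect(L[:,:2].astype(np.float32)), 'rms',(A@s-L[:,2]).std())
```

```text
scene allrect ((0.5634523034095764, 0.001972496509552002), (0.20331183075904846, 0.2710694670677185), 1.5481045246124268)
tab 26 [ 0.58  -0.109  0.09 ] [ 0.54  -0.124  0.086] [ 0.601 -0.101  0.095]
 tabrect ((0.570659875869751, -0.11258979141712189), (0.02186230942606926, 0.061124518513679504), 85.81549835205078)
green 625 [0.566 0.078 0.046] ((0.5616810321807861, 0.07096607983112335), (0.12967340648174286, 0.08453045040369034), 0.5077086687088013)
leaf 1460 [ 0.565 -0.039  0.069] grad [ 0.006 -0.293  0.054] ((0.5541171431541443, -0.05676820129156113), (0.17455749213695526, 0.15494325757026672), 0.4459246098995209) rms 0.002019668535220966
top allrect ((0.5619696974754333, -0.000988796353340149), (0.20275188982486725, 0.26951712369918823), 1.2162272930145264)
tab 9 [ 0.591 -0.096  0.087] [ 0.553 -0.13   0.082] [ 0.603 -0.095  0.097]
 tabrect ((0.5835866928100586, -0.10544663667678833), (0.030927730724215508, 0.052840881049633026), 65.834228515625)
green 444 [0.558 0.073 0.046] ((0.5591757297515869, 0.06910914182662964), (0.08409631997346878, 0.1259903758764267), 89.12010192871094)
leaf 200 [ 0.559 -0.037  0.07 ] grad [ 0.003 -0.313  0.056] ((0.5607110857963562, -0.0442657545208931), (0.1261257827281952, 0.07475375384092331), 0.47801417112350464) rms 0.0032740223796774116
```

Both cameras agree: spine at about (0.562, 0.009), yaw about 1°, leaf at about 0.29 rad. Tab edge y -0.135 and z 0.093 match the given sizes. I'll use a shut gripper tilted to point +y and down, with its closing axis along the spine. I check IK for the whole arc first.

```bash
cat >> h.py <<'E'
from scipy.spatial.transform import Rotation as Rot
H=np.array([.560,.009,.05]); YAW=np.radians(1.0); W=.010
B=Rot.from_euler('z',YAW).as_matrix()
def quat(b,s):
    z=np.array([0,np.cos(b),-np.sin(b)]); y=np.array([s,0.,0]); x=np.cross(y,z)
    return Rot.from_matrix(B@np.c_[x,y,z]).as_quat()
def bprof(th): return np.radians(np.interp(th,[np.radians(60),np.pi],[30,65]))
def pose(th,s,r=.13,extra=0.):
    b=bprof(th); e=np.array([0,-np.cos(th),np.sin(th)]); n=np.array([0,-np.sin(th),-np.cos(th)])
    return H+B@(r*e+n*(.004+W*abs(np.cos(th-b))+extra)), quat(b,s)
def start(s,back=0.):
    b=bprof(0); return H+B@np.array([-.0,-.134-back*np.cos(b),.013+back*np.sin(b)]), quat(b,s)
E
python3 - <<'E'
from h import *
for s in (1,-1):
    print(s)
    for nm,(p,q) in [('pre',start(s,.12)),('st',start(s))]+[(round(t,2),pose(t,s)) for t in np.linspace(.29,np.pi,8)]:
        j=inverse_kinematics(p,q); print(nm,p.round(3),None if j is None else np.round(j,2))
E
```

```text
1
pre [ 0.564 -0.229  0.123] [-0.88  0.92  1.14  0.61  1.94 -0.95]
st [ 0.562 -0.125  0.063] [-0.8   0.92  1.36  0.65  1.73 -1.01]
0.29 [ 0.562 -0.119  0.074] [-0.79  0.9   1.37  0.65  1.73 -1.01]
0.7 [ 0.562 -0.1    0.123] [-0.77  0.82  1.39  0.67  1.76 -0.96]
1.1 [ 0.561 -0.061  0.161] [-0.73  0.74  1.45  0.69  1.75 -0.92]
1.51 [ 0.56  -0.009  0.179] [-0.64  0.62  1.53  0.68  1.64 -0.85]
1.92 [0.559 0.046 0.175] [-0.53  0.53  1.61  0.66  1.5  -0.76]
2.33 [0.559 0.094 0.148] [-0.4   0.49  1.68  0.63  1.34 -0.68]
2.73 [0.558 0.126 0.107] [-0.28  0.48  1.73  0.58  1.18 -0.59]
3.14 [0.558 0.139 0.058] [-0.19  0.51  1.76  0.51  1.02 -0.51]
-1
pre [ 0.564 -0.229  0.123] [-0.88  0.92  1.14  0.61  1.94  2.2 ]
st [ 0.562 -0.125  0.063] [-0.8   0.92  1.36  0.65  1.73  2.13]
0.29 [ 0.562 -0.119  0.074] [-0.79  0.9   1.37  0.65  1.73  2.14]
0.7 [ 0.562 -0.1    0.123] [-0.77  0.82  1.39  0.67  1.76  2.18]
1.1 [ 0.561 -0.061  0.161] [-0.73  0.74  1.45  0.69  1.75  2.22]
1.51 [ 0.56  -0.009  0.179] [-0.64  0.62  1.53  0.68  1.64  2.3 ]
1.92 [0.559 0.046 0.175] [-0.53  0.53  1.61  0.66  1.5   2.38]
2.33 [0.559 0.094 0.148] [-0.4   0.49  1.68  0.63  1.34  2.46]
2.73 [0.558 0.126 0.107] [-0.28  0.48  1.73  0.58  1.18  2.55]
3.14 [0.558 0.139 0.058] [-0.19  0.51  1.76  0.51  1.02  2.64]
```

Run:
```python
from h import *
servo_line([.271,.535,.40],rate=.3)
move_gripper(0.0)
p,q=start(1,.16); move_ptp(p+[0,-.04,.22],q); print(current_clock())
move_ptp(p,q); f0=current_force()
hit=servo_line(start(1)[0],q,rate=.08,contact_N=6); print('hit',hit,current_position().round(3) if hasattr(current_position(),'round') else current_position(),np.subtract(current_force(),f0).round(1),current_clock())
if not hit:
    servo_line(pose(.45,1)[0],q,rate=.04); print(np.subtract(current_force(),f0).round(1))
c=capture("scene"); cv2.imwrite("pics/b.png",cv2.resize(c["image"][130:270,160:360],(800,560)))
print(current_clock())
```

```text
6.55
hit False [ 0.562 -0.125  0.063] [-0.3 -0.1 -0.8] 9.5917
[0.7 1.  0.3]
10.6083
```

View pics/b.png

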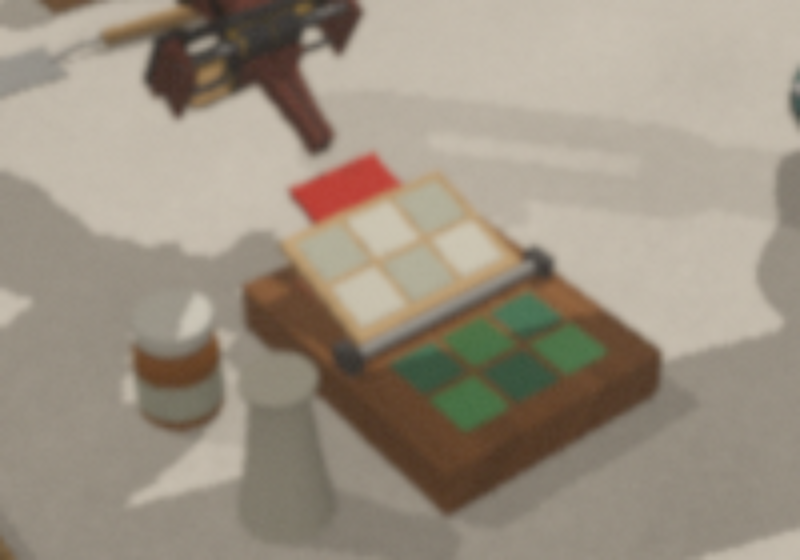

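The picture shows the fingertip at crop (320,145), behind the tab at (350,185), rather than under it. I'll compare the TCP's projection with the image.

Run:
```python
from h import *
P=np.array(current_position()); print(P, current_joint_pos(), current_clock())
for n in("scene","top"):
    c=capture(n)
    uv,_=cv2.projectPoints(P[None].astype(float),cv2.Rodrigues(c["R"])[0],c["t"],c["intrinsics"],np.array([c["k1"],0,0,0,0.]))
    print(n,uv.ravel())
    X=pts(c); im=c["image"].copy()
    cv2.circle(im,tuple(int(round(a)) for a in uv.ravel()),1,(255,0,0),-1)
    u,v=uv.ravel().astype(int); cv2.imwrite(f"pics/c_{n}.png",cv2.resize(im[v-60:v+60,u-80:u+80],(640,480)))
    z=np.full(c["range_z"].shape+(3,),np.nan); z[c["range_z"]>0]=X
    np.savez("c_"+n,z=z,im=c["image"])
```

```text
[ 0.56207971 -0.11416274  0.09374277] [-0.78720365  0.87217603  1.37437605  0.65582762  1.74593489 -0.98886347] 10.6083
scene [246.45009463 175.0531813 ]
top [267.47746838 185.78363334]
```

View pics/c_scene.png

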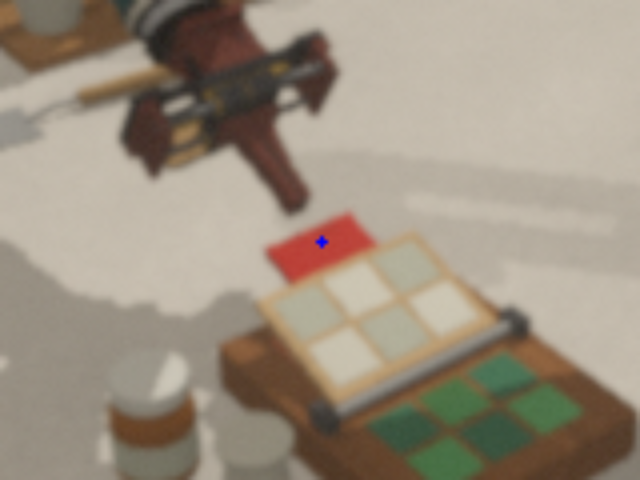

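View pics/c_top.png

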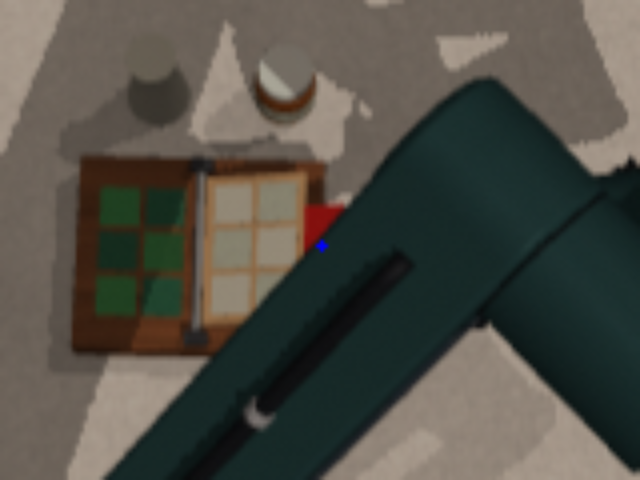

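Run:
```python
import numpy as np
d=np.load("c_scene.npz"); z=d["z"]; im=d["im"].astype(int)
# crop origin: u0=246-80,v0=175-60 scale 4
def at(cx,cy): 
    u=166+cx//4; v=115+cy//4; return np.nanmedian(z[v-1:v+2,u-1:u+2].reshape(-1,3),0).round(3), im[v,u]
for k,p in dict(tip=(293,203),tip2=(285,190),mid=(265,155),gap=(300,218),tabedge=(310,236),tab=(330,250),tile1=(405,262),tile2=(455,305),tile3=(345,355),tile4=(310,305)).items(): print(k,*at(*p))
```

```text
tip [ 0.571 -0.141  0.121] [47 56 86]
tip2 [ 0.571 -0.151  0.126] [48 58 91]
mid [ 0.57  -0.18   0.144] [ 58  67 102]
gap [ 0.484 -0.264 -0.001] [153 167 176]
tabedge [ 0.568 -0.125  0.094] [ 60  70 188]
tab [ 0.56  -0.109  0.089] [ 55  63 187]
tile1 [ 0.515 -0.073  0.079] [155 175 178]
tile2 [ 0.507 -0.022  0.063] [179 197 204]
tile3 [ 0.607 -0.022  0.065] [174 193 199]
tile4 [ 0.606 -0.072  0.079] [153 174 176]
```

The reported TCP lies about 35 mm beyond the visible fingertip at (-0.141, 0.121), and the leaf hasn't moved (0.31). I'll look at the gripper's points in the tool frame to see what is wrong.

Run:
```python
from h import *
P=np.array(current_position()); R=Rot.from_quat(current_orientation()).as_matrix(); print(current_finger_gap(),current_orientation(),R[:,2].round(3))
d=np.load("c_scene.npz"); X=d["z"].reshape(-1,3); X=X[~np.isnan(X[:,0])]
X=X[(X[:,2]>.085)&(X[:,1]<-.125)&(X[:,1]>-.4)&(abs(X[:,0]-.56)<.15)]
T=(X-P)@R
for a in np.arange(-.2,0.02,.01):
    m=(T[:,2]>=a)&(T[:,2]<a+.01)
    if m.any(): print(round(a,2),m.sum(),T[m].min(0).round(3),T[m].max(0).round(3))
c=capture("wrist"); cv2.imwrite("pics/w.png",c["image"])
```

```text
0.0003067861018095049 [ 0.60705326  0.61753527  0.35046369 -0.35680771] [-0.015  0.866 -0.5  ]
-0.2 110 [-0.03  -0.037 -0.2  ] [ 0.036  0.022 -0.19 ]
-0.19 55 [-0.019 -0.039 -0.19 ] [ 0.024  0.02  -0.18 ]
-0.18 60 [-0.017 -0.039 -0.18 ] [ 0.026  0.022 -0.17 ]
-0.17 48 [-0.021 -0.038 -0.17 ] [ 0.026  0.02  -0.16 ]
-0.16 138 [-0.025 -0.08  -0.16 ] [ 0.036  0.092 -0.15 ]
-0.15 197 [-0.033 -0.081 -0.15 ] [ 0.037  0.092 -0.14 ]
-0.14 141 [-0.032 -0.087 -0.14 ] [ 0.037  0.09  -0.13 ]
-0.13 243 [-0.035 -0.078 -0.13 ] [ 0.036  0.084 -0.12 ]
-0.12 186 [-0.036 -0.08  -0.12 ] [ 0.035  0.084 -0.11 ]
-0.11 63 [-0.016 -0.025 -0.11 ] [ 0.02   0.029 -0.1  ]
-0.1 30 [-0.011 -0.012 -0.099] [ 0.013  0.018 -0.09 ]
-0.09 35 [-0.013 -0.009 -0.09 ] [ 0.014  0.016 -0.081]
-0.08 28 [-0.01 -0.01 -0.08] [ 0.013  0.016 -0.071]
-0.07 32 [-0.01  -0.008 -0.07 ] [ 0.014  0.016 -0.06 ]
-0.06 27 [-0.014 -0.006 -0.059] [ 0.012  0.013 -0.05 ]
-0.05 27 [-0.013 -0.006 -0.05 ] [ 0.013  0.012 -0.041]
-0.04 32 [-0.012 -0.007 -0.04 ] [ 0.014  0.012 -0.031]
-0.02 43 [-0.01  -0.035 -0.017] [-0.001  0.044 -0.01 ]
-0.01 2 [-0.008 -0.033 -0.01 ] [-0.007  0.019 -0.009]
```

View pics/w.png

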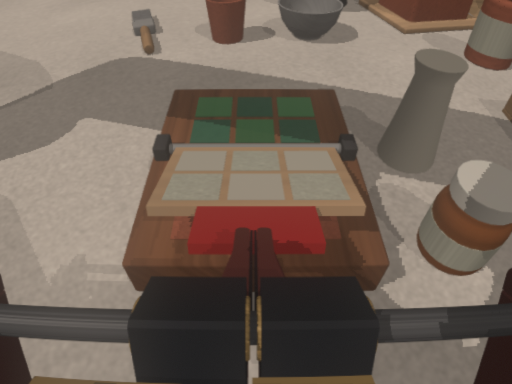

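The gripper body starts 110 mm behind the reported TCP instead of 80 mm, and the fingers end at -31 mm. The real fingertip is therefore 31 mm short of the reported TCP along the tool axis, with almost no lateral offset. I'll command with that offset, back off, go in lower and verify again.

```bash
cat >> h.py <<'E'
OFF=.031; W=.012
def cmd(pq):   # desired real tip pose -> commanded TCP pose
    p,q=pq; return p+OFF*Rot.from_quat(q).as_matrix()[:,2],q
def start(s,back=0.):
    b=bprof(0); return H+B@np.array([0,-.134-back*np.cos(b),.010+back*np.sin(b)]), quat(b,s)
def leafang(c):
    P=pts(c); v,u=np.nonzero(c["range_z"]>0); col=c["image"][v,u]
    L=P[(abs(P[:,0]-.56)<.07)&(abs(P[:,1]-.01)<.16)&(col.min(1)>95)&(P[:,2]>.056)]
    s=np.linalg.svd(L-L.mean(0),full_matrices=0)[2][2]; s*=np.sign(s[2]); return len(L),L.mean(0).round(3),s.round(3),np.arctan2(s[1],s[2])
E
python3 - <<'E'
from h import *
q=start(1)[1]; d=Rot.from_quat(q).as_matrix()[:,2]; P=np.array(current_position())
servo_line(P-.05*d,q,rate=.15)
servo_line(*cmd(start(1,.05)),rate=.15); f0=np.array(current_force())
hit=servo_line(*cmd(start(1)),rate=.06,contact_N=6); print('hit',hit,(np.array(current_force())-f0).round(1))
if not hit:
    for t in (.35,.45,.55): servo_line(*cmd(pose(t,1)),rate=.05); print(t,(np.array(current_force())-f0).round(1))
c=capture("scene"); print(leafang(c)); cv2.imwrite("pics/d.png",cv2.resize(c["image"][110:230,160:320],(640,480))); print(current_clock())
E
```

```text
hit False [-0.8  0.2 -1.1]
0.35 [-0.2  0.1 -1.4]
0.45 [-1.   0.5 -0.5]
0.55 [-0.4  0.5 -1.1]
(1405, array([ 0.563, -0.038,  0.083]), array([-0.01 ,  0.5  ,  0.866]), np.float64(0.5234395554537352))
14.15
```

View pics/d.png

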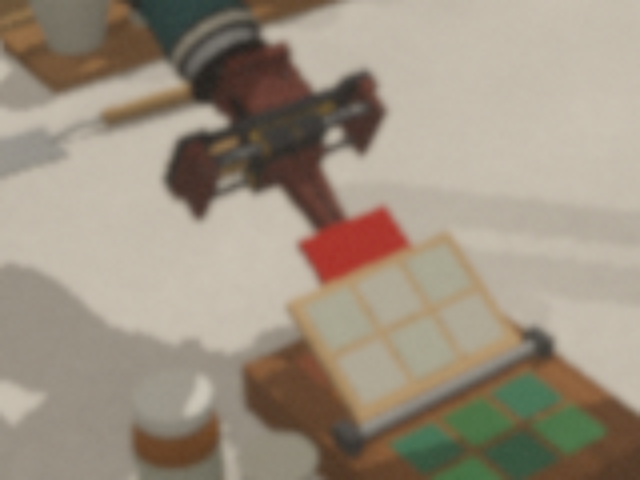

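The finger now goes under the red tab at (330,220) and the leaf is up at 0.52 rad. I continue over the arc and press gently.

Run:
```python
from h import *
f0=np.array(current_force())
for t in np.linspace(.7,2.95,16):
    servo_line(*cmd(pose(t,1,r=.128)),rate=.08)
    f=np.array(current_force())-f0
    if np.linalg.norm(f)>15: print('force',t,f); break
print(f.round(1),current_clock())
hit=servo_line(*cmd(pose(np.pi,1,r=.125,extra=-.012)),rate=.03,contact_N=12)
print(hit,(np.array(current_force())-f0).round(1),np.array(current_position()),cmd(pose(np.pi,1,r=.125))[0])
c=capture("scene"); cv2.imwrite("pics/e.png",cv2.resize(c["image"][110:260,170:370],(640,480))); print(current_clock())
```

```text
[-1.5  0.9  0.5] 20.425
True [-1.4 -2.6  9.5] [0.55766187 0.14763281 0.02874569] [0.5575898  0.14708013 0.03097588]
21.3167
```

View pics/e.png

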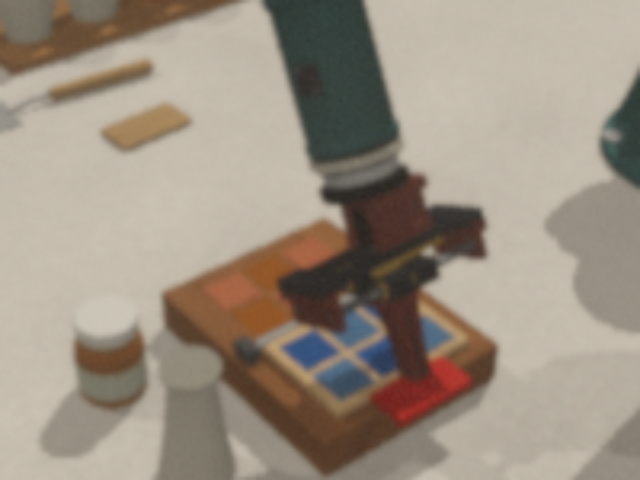

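The leaf lies over with blue tiles up and the fingertip on the tab at (415,385). I press slightly more, retreat and verify flatness.

Run:
```python
from h import *
P=np.array(current_position()); f0=np.array(current_force())
servo_line(P-[0,0,.006],rate=.02,contact_N=10); print((np.array(current_force())-f0).round(1))
servo_line(P+[0,0,.05],rate=.08); servo_line(P+[0,-.1,.3],rate=.25)
sleep(.3)
for n in("scene","top"):
    c=capture(n); X=pts(c); v,u=np.nonzero(c["range_z"]>0); col=c["image"][v,u].astype(int)
    L=X[(abs(X[:,0]-.56)<.07)&(X[:,1]>.02)&(X[:,1]<.11)&(X[:,2]>.04)&(X[:,2]<.08)]
    T=X[(abs(X[:,0]-.56)<.06)&(X[:,1]>.1)&(X[:,1]<.18)&(col[:,2]>110)&(col[:,1]<80)&(X[:,2]>.03)]
    A=np.c_[L[:,:2],np.ones(len(L))]; print(n,len(L),np.linalg.lstsq(A,L[:,2],rcond=None)[0].round(3),L.mean(0).round(3),len(T),T.mean(0).round(3))
    for k in ("jar","vase","cup","bowl"):
        s=silhouettes(n,k)
        if s: print(k,np.median(pts(c,s[0]["region"]),0).round(3))
print(current_force(),current_position(),current_clock())
cv2.imwrite("pics/f.png",c["image"])
```

```text
[-0.1 -2.2  2.2]
scene 1030 [-0.003  0.     0.057] [0.563 0.067 0.056] 336 [0.561 0.144 0.054]
jar [ 0.753 -0.049  0.06 ]
vase [0.749 0.081 0.066]
cup [0.511 0.399 0.05 ]
bowl [0.64  0.409 0.03 ]
top 482 [-0.002 -0.005  0.057] [0.564 0.081 0.055] 203 [0.557 0.139 0.055]
vase [0.726 0.066 0.113]
cup [0.51  0.406 0.037]
bowl [0.668 0.429 0.026]
[-0.16960566 -0.18830292 -0.24605875] [0.55770208 0.04757889 0.32887061] 24.3333
```

View pics/f.png

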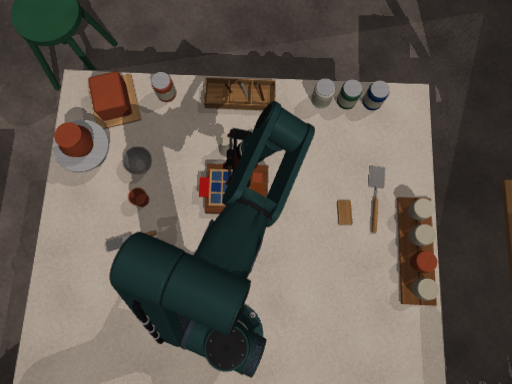

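The leaf is flat (slope about 0, tab at z 0.054) at top-image (210,187). The other things are where they were and the arm is well clear.

```bash
python3 -c "
from bench import *
print(close_job())"
```

```text
the job is handed in; nothing more can be done
None
```

The leaf now lies flat on the robot's left with its blue tiles up (measured slope about 0, tab top at 54 mm), nothing else appears to have moved, the arm finished clear at about 24 s, and the job is handed in, though no verdict came back.

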